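# Fit the stop bar and start its clamp screw

### The job

Draw the flat aluminium bar out of the stock rack endwise, lifting its exposed end over the lip, and lay it flat on the bench; then take it afresh, set it in the jig flat between the four guide cleats with its ends overhanging evenly, and swing the steel strap square across it. Start the tee-knob screw clockwise, gently, about a third of a turn in, and leave it loose like that: if it goes stiff early on the threads are crossed, so stop, turn it back until they drop into line and start it again, because forcing it spins the brass insert loose. Leave the wooden strip, the tape and the pipe piece where they are.

Things in the scene. Friction and masses are not known exactly. Their poses are not given: they have to be found in the camera images.
- bar: Flat aluminium bar, 220 mm long (y), 30 wide (x), 8 thick, about 140 g; origin at its underside's centre. It starts flat in either bay of the rack, parallel to the rack's y axis (y the same way), its +y end 10 mm short of the lip, the last 107 mm uncovered. Both ends alike.
- rack: Plywood stock rack fixed on the bench, 196 (x) by 250 (y) by 58 mm high; origin at its underside's centre; open front at +y. Floor 8 mm thick, two bays centred at x = -47 and +47. The half with y < 0 has walls and a roof, underside 50 mm above the bench; the half with y > 0 is an open ledge without sides. The bench in front is clear for 250 mm.
- lip (a point): Middle of the top edge of the lip across the rack's front, 125 mm (y) from the rack's origin: the lip is 8 mm thick, stands 12 mm above the rack's floor, 20 mm above the bench. Axes as the rack's.
- strip: Square pine strip, 220 x 20 x 20 mm, in the rack's other bay; origin at its underside's centre. Leave alone.
- jig: Plywood base fixed on the bench, 18 mm thick, x -45 to +120, y -90 to +90 mm; origin on the bench under the middle of the bar's seat, z up. The seat, on top of the base along y, is a 40 mm wide lane between four dark cleats (10 mm high, 12 wide, 22 long) centred at x = +-26, y = +-74; between the cleat pairs it is open sideways. The clamp screw stands at x = +85, y = 0.
- strap (a joint): Steel swing strap's angle about the screw: 0 = square across the seat, pointing to the jig's -x; grows anticlockwise from above (at +1.57 it points to jig -y). Starts at 1.15 to 1.65; range -0.7 to 1.9, no stop at 0. Strap 25 mm wide, its end 95 mm from the screw axis, 29 to 41 mm above the bench (3 mm over a seated bar). Light friction (0.06 N m), stays where left; can be pushed by its side.
- knob_grip (a point): Middle of the black tee-knob, on the screw axis, 66 mm above the bench: a bar 56 mm long (this point's y), 15 thick (x), 26 tall (51 to 77 mm above the bench), on a 15 mm hub and 24 mm washer over the strap. It turns with the knob; at knob = 0 the bar lies along the jig's y.
- knob (a joint): Turn of the tee-knob, + = clockwise from above, 0 where the thread first catches; starts at -0.1 to 0.3, range -1.6 to 4.7 rad, sinks 1.5 mm a turn. A clean start needs 0.05 N m. Often, unseen, it is crossed: from about 0.55 rad it stiffens by 2 N m per rad (if only half crossed it may give by itself). Turned back past -0.7, crossed threads drop into line for good and it runs in freely.
- insert (a joint): Turn of the brass threaded insert (21 mm across, in the jig's base under the strap) that takes the screw: 0 = sound. A knob forced with more than about 1 N m spins it loose and spoils it.
- tape: Grey roll of tape lying flat, 104 mm across, 48 high, beyond the work; origin at its underside's centre. Leave alone.
- pipe: White plastic pipe piece standing upright, 60 mm across, 85 high, beyond the work; origin at its underside's centre. Leave alone.
Things that resemble listed ones, but are neither listed nor needed, are in the scene too. Leave any purple look-alike of the jig alone.

How it is judged:
By the outcome, as a careful person would: the job done as asked, in the order asked, and still so for the second after the job is handed in, with the robot touching nothing.
It also fails if it takes over 72 s, if anything falls off the work surface, if the arm or the gripper's body presses on something with over 40 N, if the wrist force passes 120 N, or if a joint passes its speed limit or range.

### The arm

A 6-joint arm with a two-finger parallel gripper is mounted at the origin on the work surface. World frame = base frame: x ahead of the robot, y to its left, z up, the work surface at z = 0. Lengths are in m, angles in rad, forces in N, time in s.
With the tool pointing down it reaches from about 0.2 to 0.875 m from the base axis. Payload 3.4 kg.
Tool frame: the origin (TCP) lies on the centre line of the jaws, within the pads' length; the fingertips stand 19 mm ahead of it and the grasp point (between the pads) is the TCP; z points along the fingers, y is the line along which they close (so a half turn about z gives the same grasp; the last joint's range is limited). The gripper opens to 94 mm and grips with 3 to 60 N. Pads are 16 mm wide; open, the fingers measure 119 mm over their backs; the gripper's body (75 mm by 177 mm) begins 78 mm behind the grasp point.
Start: joints at [1.183, 0.276, 1.505, -0, 1.361, -0.121], TCP at [0.152, 0.555, 0.224] pointing down, gripper open.
Joint ranges: [-2.89, 2.89], [-0.75, 2.08], [0.22, 2.7], [-1.18, 4.32], [0.11, 2.71], [-2.7, 2.7]. Speed limits (rad/s): [2.57, 2.57, 3.14, 3.14, 3.14, 3.14].

### API

Orientations are given as a rotation vector (axis times angle).
In Python, from station import read_state, grab_frame, get_calibration, finish_job, masks_of, spot_point gives the robot as it stands.
- The arm moves only by the tool move_arm, never from a script. Its argument "moves" is a list of rows, each a list of 7 numbers: the opening, from -1 (shut) to 1 (fully open), then the shift along the tool's x, y, z in mm, then the turn, a rotation vector about the tool's x, y, z in rad. A call has 1 to 12 rows; each row is the pose to reach, as a shift and turn from the pose commanded when the call began, along the tool's axes at that moment; what a row does not reach only later rows make up. A row lasts 1/10 s, in which the tool goes at most 50 mm and 8.59 degrees, less where a joint would pass 70% of its speed; a pose out of reach is approached as far as the arm can. A call with a gripper value outside its range is refused whole. The fingers move at their own pace and stop on an object; the grip force is fixed at half the most. Time passes only in rows, so rows that repeat a pose let the fingers close. It gives the time, the measured TCP pose, the force, the opening and the grip force at its end, in the units of the state.
- read_state(): the state, without advancing time (a new reading comes with each control period).
- grab_frame(name): name is "side" or "top" or "wrist"; returns the picture (480x640x3 uint8, blue, green, red); there is no depth.
- get_calibration(name): a dict with "mtx" (3x3 intrinsics, pixels), "pose" (4x4, takes a point from camera to world coordinates); the wrist camera has in their place "hand_eye" (4x4, takes a point from camera to tool coordinates, whose origin is the TCP and whose axes are the flange's). Camera axes: x right, y up, looking along -z (the intrinsics and any distortion apply to the point x, -y, -z); pixel columns grow to the right and rows downward; lengths in m; the calibration is good to about 2 mm. A picture is of the moment at which its call begins: read the wrist's pose just before it. get_calibration takes no time and is no camera call.
- finish_job(): hands the job in; it is judged then, once.
Trained networks look in the newest picture that a camera, given by its name, has taken for a name from the list of things; names that differ only in an ending like _2 or _b are one class to them, and where a whole thing is asked for, a point or a joint stands for the part that bears it (a point fixed in the world has none). Each returns a list of dicts, best first, with "conf" (0 to 1); they miss things now and then, are a little off and sometimes report something else, mostly with a low value. They report only what shows in the picture. A call takes as long as a camera call. They do not tell look-alikes from the thing itself.
- masks_of(camera, query): "region" (480x640 bool, what is visible of it) and "location" ([column, row] in pixels, amid what is visible of it).
- spot_point(camera, query): "location" ([column, row] in pixels: a listed point, or the origin of a listed thing).
The state is a dict: "clock": time; "q": joint angles; "dq": joint speeds; "tau": joint torques, N m; "ee_pos": TCP position; "eef_rot": TCP orientation; "ft_force": force on the tool from outside, world axes, zero at the start; "moment": the same for the moment, N m; "grip_width": finger opening in m; "finger_force": force on a finger pad.
Only numpy, scipy, OpenCV 4.12 (cv2) and the standard library are available. Lean on these libraries where they do the work, as an engineer would, in place of code of your own. Each camera call takes 0.05 s, during which the arm holds its last target. There are 200 camera calls.

## Working session

There is one attempt and no reset: what is moved stays moved. The work goes in short steps, Python scripts to look and compute and a tool call to move; the robot and the scene stay as the last step left them, time stands still between calls to the robot, and variables do not carry over. Pictures are saved under pics/ and viewed, at most 10 in all, crops included, and the job is handed in when it is done.

Besides the shell and the picture viewer there is one more tool, called after "Request:" as a command line: name --pt "numbers of a row" for each row, then --argument value for the rest. move_arm: Moves the arm, as the interface text tells. Its arguments: {"type":"object","properties":{"moves":{"type":"array","items":{"type":"array","items":{"type":"number"}}}},"required":["moves"]}

```bash
ls; mkdir -p pics
python3 - <<'E'
from station import *
import cv2,numpy as np
s=read_state();print({k:np.round(v,3).tolist() for k,v in s.items()})
for n in("top","side"):
    cv2.imwrite(f"pics/{n}0.png",grab_frame(n));c=get_calibration(n);print(n,{k:np.round(v,3).tolist() for k,v in c.items()})
    for q in("bar","rack","lip","strip","jig","strap","knob_grip","tape","pipe"):
        print(q,[(np.round(d["location"],1).tolist(),round(float(d["conf"]),2)) for d in spot_point(n,q)])
print(get_calibration("wrist"))
E
```

```text
pics
{'clock': 0.0, 'q': [1.183, 0.277, 1.506, -0.0, 1.361, -0.121], 'dq': [0.0, -0.0, 0.001, 0.0, 0.001, 0.001], 'tau': [-0.001, -40.457, -23.724, 0.07, 0.034, -0.0], 'ee_pos': [0.151, 0.554, 0.224], 'eef_rot': [-0.418, -3.113, 0.003], 'ft_force': [-0.359, -0.165, 0.294], 'moment': [-0.015, -0.016, -0.077], 'finger_force': 0.0, 'grip_width': 0.094}
top {'mtx': [[487.876, 0.0, 319.042], [0.0, 487.876, 240.05], [0.0, 0.0, 1.0]], 'pose': [[-0.024, 0.998, -0.065, 0.435], [-1.0, -0.023, 0.005, 0.021], [0.003, 0.065, 0.998, 1.167], [0.0, 0.0, 0.0, 1.0]]}
bar [([451.0, 259.0], 0.69)]
rack [([451.9, 239.0], 0.97), ([215.4, 206.5], 0.5)]
lip [([401.1, 238.7], 0.94), ([212.5, 207.1], 0.38)]
strip [([451.5, 221.6], 0.63)]
jig [([213.5, 355.8], 0.97), ([216.6, 245.1], 0.75)]Traceback (most recent call last):
  File "<stdin>", line 7, in <module>
ValueError: it knows: bar, jig, knob_grip, lip, pipe, rack, strip, tape
```

```bash
cat > h.py <<'E'
from station import *
import cv2,numpy as np
from scipy.spatial.transform import Rotation as R
def cam(n,s=None):
    c=get_calibration(n)
    if n!="wrist": return c["mtx"],np.array(c["pose"]),c.get("dist")
    s=s or read_state();T=np.eye(4);T[:3,:3]=R.from_rotvec(s["eef_rot"]).as_matrix();T[:3,3]=s["ee_pos"]
    return c["mtx"],T@np.array(c["hand_eye"]),c.get("dist")
def ray(px,z,C):
    K,P,_=C;px=np.atleast_2d(px).astype(float)
    d=np.c_[(px[:,0]-K[0][2])/K[0][0],-(px[:,1]-K[1][2])/K[1][1],-np.ones(len(px))]@P[:3,:3].T
    return P[:3,3]+d*((z-P[2,3])/d[:,2])[:,None]
def proj(p,C):
    K,P,_=C;q=(np.atleast_2d(p)-P[:3,3])@P[:3,:3]
    return np.c_[K[0][2]+K[0][0]*q[:,0]/-q[:,2],K[1][2]-K[1][1]*q[:,1]/-q[:,2]]
E
python3 - <<'E'
from h import *
print(get_calibration("wrist"),list(get_calibration("top")))
Z=dict(bar=.008,rack=0,lip=.02,strip=.008,jig=0,knob_grip=.066,tape=0,pipe=0)
for n in("top","side"):
    grab_frame(n);C=cam(n)
    for q in Z:
        print(n,q,[(np.round(d["location"],1).tolist(),round(float(d["conf"]),2),ray(d["location"],Z[q],C)[0].round(3).tolist()) for d in spot_point(n,q)])
E
```

```text
{'mtx': array([[372.13433944,   0.        , 319.66816992],
       [  0.        , 372.13433944, 239.05654645],
       [  0.        ,   0.        ,   1.        ]]), 'hand_eye': array([[ 2.36917289e-04,  9.63832058e-01,  2.66510238e-01,
         7.69892779e-02],
       [ 9.99999960e-01, -1.86554818e-04, -2.14287321e-04,
         1.09741063e-03],
       [-1.56818220e-04,  2.66510278e-01, -9.63832064e-01,
        -1.59543153e-01],
       [ 0.00000000e+00,  0.00000000e+00,  0.00000000e+00,
         1.00000000e+00]])} ['mtx', 'pose']
top bar [([450.9, 260.7], 0.87, [0.453, -0.297, 0.008])]
top rack []
top lip [([401.7, 236.5], 0.61, [0.513, -0.18, 0.02])]
top strip [([452.5, 222.2], 0.73, [0.545, -0.304, 0.008])]
top jig [([214.2, 355.6], 0.83, [0.243, 0.269, 0.0]), ([218.1, 246.0], 0.59, [0.502, 0.257, 0.0])]
top knob_grip [([209.4, 321.9], 0.69, [0.328, 0.265, 0.066]), ([213.6, 208.4], 0.5, [0.584, 0.253, 0.066])]
top tape [([340.8, 131.2], 0.77, [0.774, -0.044, 0.0])]
top pipe [([298.5, 130.3], 0.82, [0.779, 0.059, 0.0])]
side bar [([417.7, 397.5], 0.9, [0.453, -0.297, 0.008])]
side rack [([433.9, 379.9], 0.69, [0.5, -0.295, 0.0])]
side lip [([380.5, 321.7], 0.63, [0.51, -0.169, 0.02])]
side strip [([455.8, 362.1], 0.61, [0.548, -0.302, 0.008])]
side jig [([230.4, 211.4], 0.96, [0.497, 0.272, 0.0]), ([380.0, 323.1], 0.7, [0.519, -0.163, 0.0]), ([127.5, 269.0], 0.56, [0.244, 0.268, 0.0])]
side knob_grip [([158.3, 228.7], 0.78, [0.325, 0.258, 0.066]), ([264.5, 174.9], 0.75, [0.59, 0.254, 0.066])]
side tape [([418.8, 223.1], 0.82, [0.782, -0.046, 0.0])]
side pipe [([265.8, 174.4], 0.25, [0.644, 0.327, 0.0])]
```

View pics/top0.png

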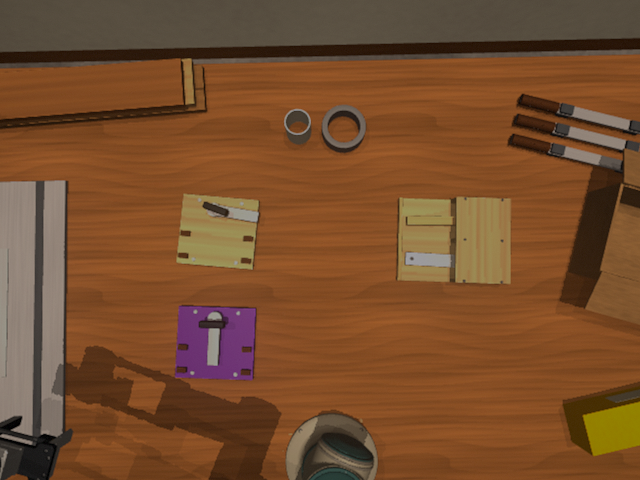

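```bash
cat >> h.py <<'E'
def rel(pos,ang):
    "move row (mm, rotvec) to TCP pos, pointing down, tool y at world angle ang"
    s=read_state();R0=R.from_rotvec(s["eef_rot"])
    c,n=np.cos(ang),np.sin(ang)
    Rt=R.from_matrix(np.array([[-n,c,0],[c,n,0],[0,0,-1]]))
    print("rel",np.round(R0.as_matrix().T@(np.array(pos)-s["ee_pos"])*1000,1).tolist(),np.round((R0.inv()*Rt).as_rotvec(),3).tolist(),"t",s["clock"])
E
python3 - <<'E'
from h import *
rel([.52,.29,.25],0)
grab_frame("top");C=cam("top")
for q,z in(("bar",.016),("rack",.058),("jig",.018),("strip",.028)):
    for d in masks_of("top",q):
        r=cv2.minAreaRect(np.argwhere(d["region"])[:,::-1].astype(np.float32));p=ray(cv2.boxPoints(r),z,C)
        print(q,round(float(d["conf"]),2),np.round(p[:,:2],3).tolist())
for q in("strap","knob"):
    try: print(q,[d["location"] for d in masks_of("top",q)])
    except Exception as e: print(e)
E
```

```text
rel [-425.2, -158.2, -25.6] [0.0, -0.0, 1.304] t 1.2
bar 0.59 [[0.447, -0.186], [0.477, -0.188], [0.467, -0.304], [0.437, -0.301]]
bar 0.32 [[0.41, -0.162], [0.613, -0.176], [0.598, -0.448], [0.395, -0.432]]
rack 0.81 [[0.411, -0.156], [0.609, -0.169], [0.594, -0.432], [0.396, -0.416]]
rack 0.4 [[0.58, 0.281], [0.6, 0.275], [0.585, 0.219], [0.564, 0.225]]
jig 0.92 [[0.198, 0.357], [0.364, 0.35], [0.353, 0.166], [0.187, 0.175]]
jig 0.88 [[0.463, 0.352], [0.627, 0.337], [0.607, 0.154], [0.443, 0.171]]
jig 0.18 [[0.57, 0.274], [0.6, 0.27], [0.582, 0.155], [0.553, 0.16]]
strip 0.65 [[0.558, -0.192], [0.555, -0.305], [0.536, -0.304], [0.539, -0.192]]
strap [[241.1, 214.9], [217.0, 342.7]]
knob [[214.6, 322.6], [211.9, 205.1]]
```

Request:
move_arm --pt "0.2 -425 -158 -26 0 0 1.3" --pt "0.2 -425 -158 -26 0 0 1.3" --pt "0.2 -425 -158 -26 0 0 1.3" --pt "0.2 -425 -158 -26 0 0 1.3" --pt "0.2 -425 -158 -26 0 0 1.3" --pt "0.2 -425 -158 -26 0 0 1.3" --pt "0.2 -425 -158 -26 0 0 1.3" --pt "0.2 -425 -158 -26 0 0 1.3" --pt "0.2 -425 -158 -26 0 0 1.3" --pt "0.2 -425 -158 -26 0 0 1.3" --pt "0.2 -425 -158 -26 0 0 1.3" --pt "0.2 -425 -158 -26 0 0 1.3"

```text
clock: 2.75
ee_pos: [0.5189, 0.2907, 0.2503]
eef_rot: [-2.215, -2.226, 0.001]
ft_force: [-0.5, -0.4, 0.9]
grip_width: 0.0564
finger_force: 0.0
```

Run:
```python
from h import *
s=read_state();f=grab_frame("wrist");C=cam("wrist",s);print(s["ee_pos"],s["eef_rot"])
cv2.imwrite("pics/w1.png",f)
Z=dict(jig=0,knob_grip=.066)
for q in Z:
    print(q,[(np.round(d["location"],1).tolist(),round(float(d["conf"]),2),ray(d["location"],Z[q],C)[0].round(4).tolist()) for d in spot_point("wrist",q)])
for q,z in(("jig",.018),("strap",.041),("knob",.077)):
    for d in masks_of("wrist",q):
        r=cv2.minAreaRect(np.argwhere(d["region"])[:,::-1].astype(np.float32));p=ray(cv2.boxPoints(r),z,C)
        print(q,round(float(d["conf"]),2),np.round(p[:,:2],3).tolist())
```

```text
[0.51889019 0.29073441 0.25026523] [-2.21512456e+00 -2.22596757e+00  9.94822000e-04]
jig [([77.2, 230.2], 0.85, [0.2441, 0.265, 0.0])]
knob_grip [([387.5, 261.1], 0.83, [0.5858, 0.2523, 0.066]), ([119.0, 247.7], 0.6, [0.3259, 0.2645, 0.066])]
jig 0.95 [[0.438, 0.163], [0.468, 0.356], [0.629, 0.338], [0.621, 0.14]]
jig 0.86 [[0.204, 0.359], [0.379, 0.36], [0.362, 0.171], [0.163, 0.17]]
strap 0.63 [[0.228, 0.249], [0.235, 0.282], [0.359, 0.279], [0.355, 0.245]]
strap 0.56 [[0.554, 0.162], [0.574, 0.283], [0.598, 0.278], [0.58, 0.156]]
knob 0.81 [[0.557, 0.237], [0.58, 0.289], [0.604, 0.277], [0.582, 0.225]]
knob 0.69 [[0.322, 0.293], [0.356, 0.296], [0.354, 0.237], [0.319, 0.233]]
```

View pics/w1.png

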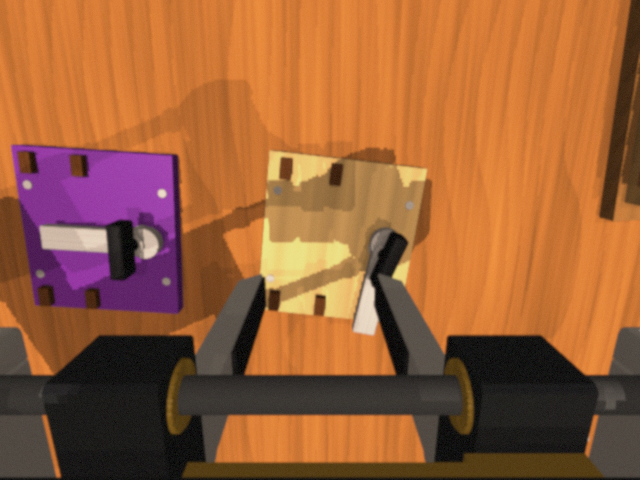

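```bash
cat > fit.py <<'E'
from h import *
from scipy.optimize import least_squares
def box(cx,cy):
    return np.array([[cx+a,cy+b,z] for a in(-.006,.006) for b in(-.011,.011) for z in(.018,.028)])
def cleats(f,C,x0):
    hsv=cv2.cvtColor(f,cv2.COLOR_BGR2HSV);b=f.astype(int)
    m=((hsv[...,2]<95)&(hsv[...,1]>110)).astype(np.uint8)
    m=cv2.morphologyEx(m,cv2.MORPH_OPEN,np.ones((3,3)))
    n,L,st,ce=cv2.connectedComponentsWithStats(m)
    cs=[(x,y) for x in(-.026,.026) for y in(-.074,.074)]
    def pred(v,hull=False):
        c,s=np.cos(v[2]),np.sin(v[2]);out=[]
        for x,y in cs:
            B=box(x,y);W=np.c_[v[0]+c*B[:,0]-s*B[:,1],v[1]+s*B[:,0]+c*B[:,1],B[:,2]]
            h=cv2.convexHull(proj(W,C).astype(np.float32));M=cv2.moments(h);out.append([M['m10']/M['m00'],M['m01']/M['m00'],M['m00']])
        return np.array(out)
    p=pred(x0);obs=[];ok=[]
    for i in range(4):
        d=np.hypot(*(ce[1:]-p[i,:2]).T)+1e3*(st[1:,4]<.4*p[i,2])+1e3*(st[1:,4]>1.8*p[i,2])
        k=d.argmin()
        if d[k]<15: ok.append(i);obs.append(ce[1+k])
        print("cleat",p[i].round(1),ce[1+k].round(1),st[1+k,4],d[k].round(1))
    r=least_squares(lambda v:(pred(v)[ok,:2]-obs).ravel(),x0,x_scale=[.01,.01,.1],diff_step=1e-4)
    print("jig",r.x.round(4),"res px",r.fun.round(1));return r.x
if __name__=="__main__":
    for n in("wrist","top"):
        s=read_state();f=grab_frame(n);cleats(f,cam(n,s),[.501,.262,-.105])
    rel([.46,-.19,.22],-.07)
E
python3 fit.py
```

```text
cleat [272.5 299.7 244.6] [273.1 299.4] 185 0.6
cleat [283.7 167.6 283.6] [335.3 174.6] 236 52.1
cleat [318.4 304.4 236.2] [273.1 299.4] 185 45.6
cleat [334.2 173.3 272.5] [335.3 174.6] 236 1.7
jig [ 0.5019  0.2614 -0.1126] res px [-0.2  0.6  0.2 -0.4]
cleat [244.5 259.4  51.9] [245.4 260.5] 56 1.4
cleat [181.6 254.3  54.7] [182.2 254.8] 56 0.8
cleat [246.5 237.3  53.3] [247.6 238.2] 40 1.4
cleat [183.8 232.2  56. ] [186.  232.9] 77 2.3
jig [ 0.4991  0.2591 -0.1145] res px [ 0.2 -0.   0.5 -0.1  0.1  0.3 -0.9 -0.2]
rel [-480.5, -61.9, 30.5] [0.0, -0.0, 0.075] t 3.15
```

Request:
move_arm --pt "0.2 -480 -62 30 0 0 0.075" --pt "0.2 -480 -62 30 0 0 0.075" --pt "0.2 -480 -62 30 0 0 0.075" --pt "0.2 -480 -62 30 0 0 0.075" --pt "0.2 -480 -62 30 0 0 0.075" --pt "0.2 -480 -62 30 0 0 0.075" --pt "0.2 -480 -62 30 0 0 0.075" --pt "0.2 -480 -62 30 0 0 0.075" --pt "0.2 -480 -62 30 0 0 0.075" --pt "0.2 -480 -62 30 0 0 0.075" --pt "0.2 -480 -62 30 0 0 0.075" --pt "0.2 -480 -62 30 0 0 0.075"

```text
clock: 4.35
ee_pos: [0.4597, -0.1901, 0.2203]
eef_rot: [-2.3, -2.139, -0.001]
ft_force: [-0.1, 0.9, -0.1]
grip_width: 0.0563
finger_force: 0.0
```

Run:
```python
from h import *
s=read_state();f=grab_frame("wrist");C=cam("wrist",s);print(s["ee_pos"],s["eef_rot"])
cv2.imwrite("pics/w2.png",f)
Z=dict(bar=.008,rack=0,lip=.02,strip=.008)
for q in Z:
    print(q,[(np.round(d["location"],1).tolist(),round(float(d["conf"]),2),ray(d["location"],Z[q],C)[0].round(4).tolist()) for d in spot_point("wrist",q)])
for q,z in(("bar",.016),("strip",.028),("rack",.02)):
    for d in masks_of("wrist",q):
        r=cv2.minAreaRect(np.argwhere(d["region"])[:,::-1].astype(np.float32));p=ray(cv2.boxPoints(r),z,C)
        print(q,round(float(d["conf"]),2),np.round(p[:,:2],4).tolist())
```

```text
[ 0.45965177 -0.19013729  0.22034127] [-2.30020356e+00 -2.13850228e+00 -1.04143294e-03]
bar [([322.6, 307.3], 0.75, [0.4562, -0.2915, 0.008])]
rack [([367.4, 302.6], 0.96, [0.5061, -0.2932, 0.0]), ([326.4, 308.4], 0.22, [0.4602, -0.297, 0.0])]
lip [([373.4, 194.1], 0.61, [0.5142, -0.1695, 0.02])]
strip [([407.1, 309.9], 0.88, [0.5482, -0.3013, 0.008])]
bar 0.75 [[0.4513, -0.1834], [0.479, -0.1854], [0.4715, -0.3109], [0.4413, -0.3087]]
strip 0.91 [[0.54, -0.1865], [0.562, -0.1881], [0.5623, -0.2948], [0.5385, -0.2931]]
rack 0.97 [[0.4139, -0.1612], [0.6095, -0.1725], [0.6241, -0.4623], [0.3869, -0.4494]]
```

View pics/w2.png

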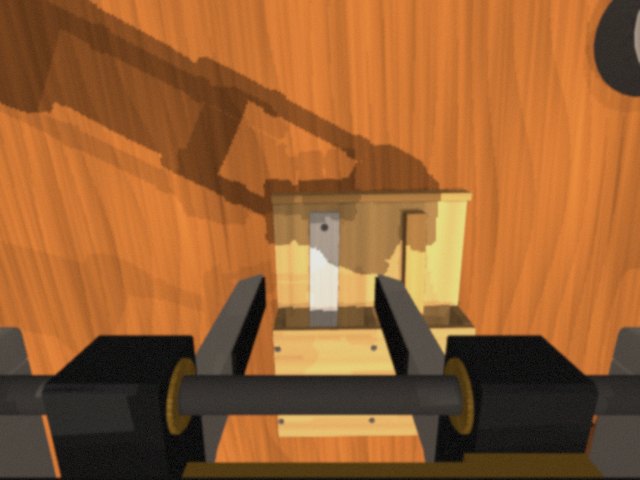

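Run:
```python
from h import *
rel([.4601,-.258,.08],-.07);rel([.4601,-.258,.029],-.07)
```

```text
rel [-68.7, 4.8, 140.6] [0.0, -0.0, 0.001] t 4.75
rel [-68.7, 4.8, 191.6] [0.0, -0.0, 0.001] t 4.75
```

Request:
move_arm --pt "0.2 -68 4.8 60 0 0 0" --pt "0.2 -68.5 4.8 100 0 0 0" --pt "0.2 -68.5 4.8 140 0 0 0" --pt "0.2 -68.5 4.8 165 0 0 0" --pt "0.2 -68.5 4.8 182 0 0 0" --pt "0.2 -68.5 4.8 191.5 0 0 0" --pt "0.2 -68.5 4.8 191.5 0 0 0" --pt "-1 -68.5 4.8 191.5 0 0 0" --pt "-1 -68.5 4.8 191.5 0 0 0" --pt "-1 -68.5 4.8 191.5 0 0 0" --pt "-1 -68.5 4.8 191.5 0 0 0" --pt "-1 -68.5 4.8 191.5 0 0 0"

```text
clock: 5.95
ee_pos: [0.4599, -0.2587, 0.0295]
eef_rot: [2.299, 2.141, 0.0]
ft_force: [-0.5, 0.6, 3.3]
grip_width: 0.0293
finger_force: 30.0
```

Request:
move_arm --pt "-1 0 0 -8 0 0 0" --pt "-1 0 0 -16 0 0 0" --pt "-1 0 0 -19 0 0 0" --pt "-1 15 0 -19 0 0 0" --pt "-1 40 0 -19 0 0 0" --pt "-1 70 0 -19 0 0 0" --pt "-1 100 0 -19 0 0 0" --pt "-1 125 0 -19 0 0 0" --pt "-1 125 0 -19 0 0 0"

```text
clock: 6.85
ee_pos: [0.4672, -0.1301, 0.0476]
eef_rot: [-2.293, -2.143, -0.0]
ft_force: [-0.7, 0.3, -1.4]
grip_width: 0.0293
finger_force: 30.0
```

Run:
```python
from h import *
f=grab_frame("side");cv2.imwrite("pics/s3.png",cv2.resize(f[180:420,240:560],(800,600)))
```

```text
(no output)
```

View pics/s3.png

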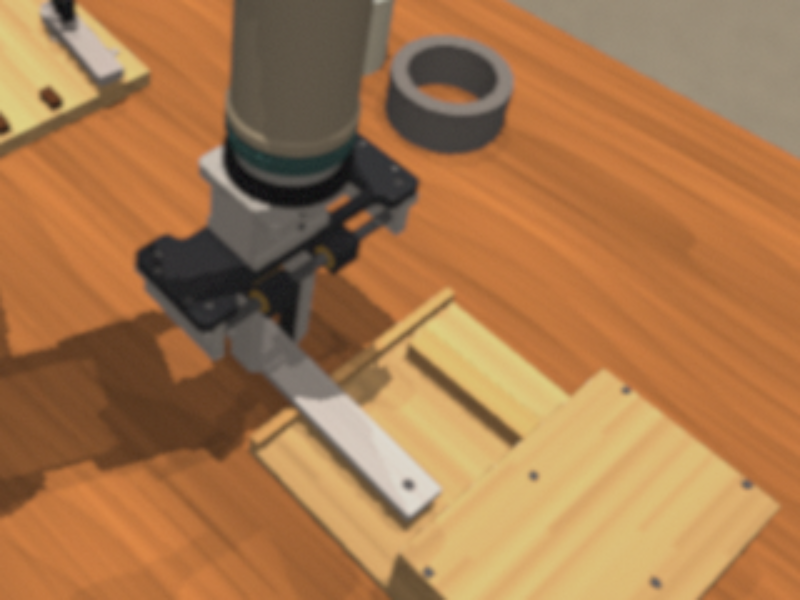

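Request:
move_arm --pt "-1 20 0 -25 0 0 0" --pt "-1 60 0 -30 0 0 0" --pt "-1 100 0 -30 0 0 0" --pt "-1 145 0 -30 0 0 0" --pt "-1 145 0 0 0 0 0" --pt "-1 145 0 16 0 0 0" --pt "-1 145 0 23 0 0 0" --pt "-1 145 0 25.5 0 0 0" --pt "-1 145 0 25.5 0 0 0" --pt "0.2 145 0 25.5 0 0 0" --pt "0.2 145 0 25.5 0 0 0" --pt "0.2 145 0 25.5 0 0 0"

```text
clock: 8.1
ee_pos: [0.4796, 0.0103, 0.0231]
eef_rot: [2.298, 2.14, 0.002]
ft_force: [-0.4, -0.3, -0.9]
grip_width: 0.05
finger_force: 0.0
```

Request:
move_arm --pt "0.2 0 0 -40 0 0 0" --pt "0.2 -20 0 -90 0 0 0" --pt "0.2 -40 0 -140 0 0 0" --pt "0.2 -40 0 -180 0 0 0" --pt "0.2 -40 0 -180 0 0 0"

```text
clock: 8.6
ee_pos: [0.4804, -0.0308, 0.2094]
eef_rot: [2.291, 2.132, 0.013]
ft_force: [0.6, 0.7, 0.9]
grip_width: 0.0567
finger_force: 0.0
```

```bash
cat > bar.py <<'E'
from h import *
def bar(n,z=.008,c=.2):
    s=read_state();f=grab_frame(n);C=cam(n,s)
    for d in masks_of(n,"bar"):
        if d["conf"]<c: continue
        g=d["region"].astype(np.uint8);cs=max(cv2.findContours(g,0,2)[0],key=cv2.contourArea)[:,0]
        p=ray(cs,z,C)[:,:2].astype(np.float32);r=cv2.minAreaRect(p*1000)
        b=cv2.boxPoints(r);e=max((b[1]-b[0],b[2]-b[1]),key=np.linalg.norm);e=e*np.sign(e[1])
        print(n,"bar",round(float(d["conf"]),2),"c",np.round(r[0],1),"size",np.round(r[1],1),"yaw",round(float(np.arctan2(-e[0],e[1])),4),"px",np.round(d["location"]))
    return f,C
if __name__=="__main__":
    f,C=bar("wrist");cv2.imwrite("pics/w4.png",f);bar("top");bar("side");s=read_state();print(s["ee_pos"],s["clock"])
E
python3 bar.py
```

```text
wrist bar 0.74 c [477.2 -26.1] size [218.2  30.2] yaw -0.0882 px [313. 198.]
top bar 0.44 c [480.   62.5] size [35.7 33.3] yaw -0.0233 px [298. 252.]
side bar 0.79 c [472.  -27.3] size [225.5  34.8] yaw -0.0843 px [314. 295.]
[ 0.4748211  -0.02878833  0.20071394] 8.9
```

View pics/w4.png

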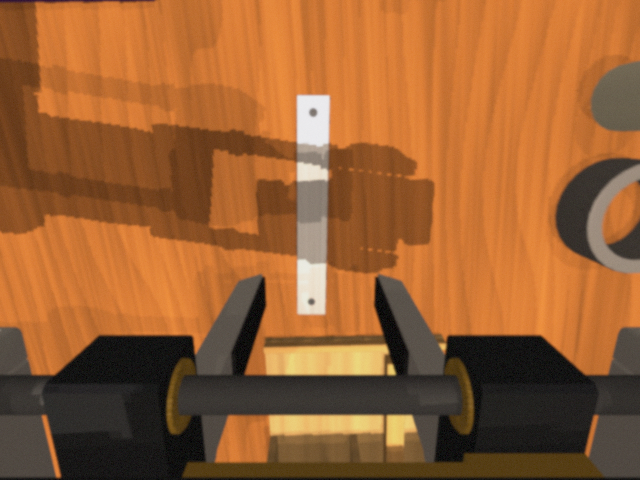

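```bash
sed -i 's/;cv2.imwrite("pics\/w4.png",f)//' bar.py; python3 bar.py; python3 bar.py
```

```text
wrist bar 0.89 c [476.9 -26.7] size [220.2  30.8] yaw -0.0871 px [322. 201.]
wrist bar 0.65 c [753.6  57.5] size [24.2 57. ] yaw 0.1532 px [628. 105.]
top bar 0.61 c [481.2  62.5] size [35.7 30.9] yaw -0.0233 px [299. 253.]
top bar 0.39 c [589.6 261.4] size [60.8 21.2] yaw -0.3457 px [216. 208.]
side bar 0.96 c [472.5 -27.9] size [222.6  33.6] yaw -0.0856 px [318. 295.]
side bar 0.62 c [ 519.4 -293.1] size [256.9 238.4] yaw -0.0543 px [447. 386.]
[ 0.47588339 -0.02910865  0.20188343] 9.2
wrist bar 0.63 c [476.7 -25.8] size [218.3  30.5] yaw -0.0869 px [321. 201.]
top bar 0.56 c [ 504.4 -306.4] size [270.6 204.8] yaw -0.0568 px [467. 241.]
top bar 0.45 c [482.5  66. ] size [28.5 23.8] yaw -0.0233 px [297. 252.]
top bar 0.27 c [574.4 197.2] size [77.3 29.5] yaw -0.1657 px [244. 211.]
side bar 0.56 c [472.7 -28.1] size [223.2  35.4] yaw -0.0945 px [315. 295.]
side bar 0.36 c [ 519.7 -293.7] size [256.5 239.3] yaw -0.0534 px [446. 384.]
[ 0.47613449 -0.02928363  0.20249054] 9.5
```

```bash
python3 -c "
from h import *
rel([.53,.235,.2],-.11)"
```

```text
rel [267.4, 35.0, 2.5] [0.0, -0.0, 0.039] t 9.5
```

Request:
move_arm --pt "0.2 267 35 2 0 0 0.039" --pt "0.2 267 35 2 0 0 0.039" --pt "0.2 267 35 2 0 0 0.039" --pt "0.2 267 35 2 0 0 0.039" --pt "0.2 267 35 2 0 0 0.039" --pt "0.2 267 35 2 0 0 0.039" --pt "0.2 267 35 2 0 0 0.039" --pt "0.2 267 35 2 0 0 0.039" --pt "0.2 267 35 2 0 0 0.039"

```text
clock: 10.4
ee_pos: [0.5296, 0.233, 0.2005]
eef_rot: [2.341, 2.094, -0.002]
ft_force: [-0.9, 0.3, -0.2]
grip_width: 0.0566
finger_force: 0.0
```

Run:
```python
from h import *
from fit import cleats
s=read_state();f=grab_frame("wrist");C=cam("wrist",s);print(s["ee_pos"])
cv2.imwrite("pics/w5.png",f)
v=cleats(f,C,[.501,.261,-.11])
np.save("jig.npy",v)
print([(ray(d["location"],.066,C)[0].round(4).tolist(),d["conf"]) for d in spot_point("wrist","knob_grip")],"expect",v[:2]+.085*np.array([np.cos(v[2]),np.sin(v[2])]))
for q,z in(("strap",.041),("knob",.077)):
    for d in masks_of("wrist",q):
        r=cv2.minAreaRect(np.argwhere(d["region"])[:,::-1].astype(np.float32));p=ray(cv2.boxPoints(r),z,C)
        print(q,round(float(d["conf"]),2),np.round(p[:,:2],3).tolist())
```

```text
[0.52961637 0.23297708 0.20046597]
cleat [259.3 273.6 351. ] [ 19.5 137.4] 232 275.9
cleat [251.6 111.3 443.6] [ 19.5 137.4] 232 233.6
cleat [313.2 273.6 316.8] [121.6 212.8] 127 201.1
cleat [312.2 111.2 395. ] [ 19.5 137.4] 232 293.9Traceback (most recent call last):
  File "<stdin>", line 5, in <module>
  File "fit.py", line 23, in cleats
    r=least_squares(lambda v:(pred(v)[ok,:2]-obs).ravel(),x0,x_scale=[.01,.01,.1],diff_step=1e-4)
    return func(*args, **kwargs)
    vector_fun = VectorFunction(
        fun_wrapped,
    ...<6 lines>...
        workers=workers
    )
    self._update_fun()
    ~~~~~~~~~~~~~~~~^^
    self.f = self.fun_wrapped(xp_copy(self.x))
             ~~~~~~~~~~~~~~~~^^^^^^^^^^^^^^^^^
    return np.atleast_1d(self.fun(x))
                         ~~~~~~~~^^^
    return self.f(x, *self.args, **self.kwargs)
           ~~~~~~^^^^^^^^^^^^^^^^^^^^^^^^^^^^^^
  File "fit.py", line 23, in <lambda>
    r=least_squares(lambda v:(pred(v)[ok,:2]-obs).ravel(),x0,x_scale=[.01,.01,.1],diff_step=1e-4)
                              ~~~~~~~~~~~~~~^~~~
ValueError: operands could not be broadcast together with shapes (0,2) (0,)
```

View pics/w5.png

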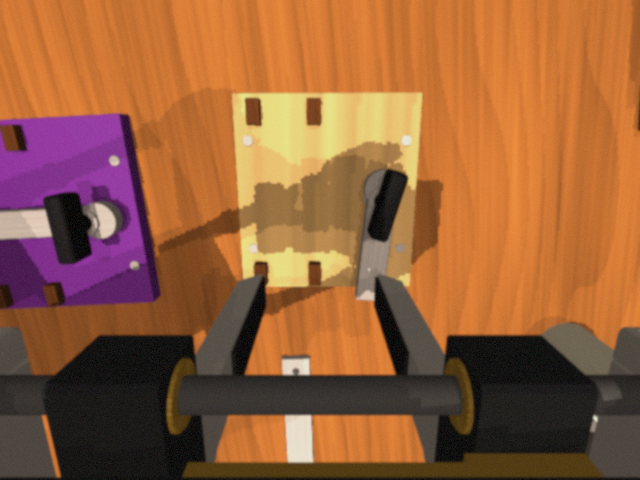

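```bash
python3 - <<'E'
s=open("fit.py").read()
a=s.index("    p=pred(x0)");b=s.index("    r=least")
s=s[:a]+'''    p=pred(x0);obs=[];ok=[]
    for i in range(4):
        u,w=p[i,:2].round().astype(int);k=int(2.0*p[i,2]**.5/2)+4
        g=f[w-k:w+k+1,u-k:u+k+1,1];t,mm=cv2.threshold(g,0,1,cv2.THRESH_BINARY_INV+cv2.THRESH_OTSU)
        n,L,st,ce=cv2.connectedComponentsWithStats(mm);j=1+np.argmin(np.hypot(*(ce[1:]-k).T)+1e3*(st[1:,4]<.3*p[i,2]))
        c=ce[j]+[u-k,w-k];good=.5*p[i,2]<st[j,4]<1.4*p[i,2];print("cleat",p[i].round(1),c.round(1),st[j,4],t,good)
        if good: ok.append(i);obs.append(c)
'''+s[b:]
open("fit.py","w").write(s)
E
python3 - <<'E'
from h import *
from fit import cleats
s=read_state();f=grab_frame("wrist");C=cam("wrist",s);print(s["ee_pos"])
v=cleats(f,C,[.501,.261,-.11])
np.save("jig.npy",v)
print([(ray(d["location"],.066,C)[0].round(4).tolist(),d["conf"]) for d in spot_point("wrist","knob_grip")],"expect",v[:2]+.085*np.array([np.cos(v[2]),np.sin(v[2])]))
for q,z in(("strap",.041),("knob",.077)):
    for d in masks_of("wrist",q):
        r=cv2.minAreaRect(np.argwhere(d["region"])[:,::-1].astype(np.float32));p=ray(cv2.boxPoints(r),z,C)
        print(q,round(float(d["conf"]),2),np.round(p[:,:2],3).tolist())
rel([.4768,-.0262,.08],-.087)
E
```

```text
[0.52970718 0.2329062  0.20059183]
cleat [259.2 273.6 350.9] [255.2 281.3] 1077 142.0 False
cleat [251.4 111.4 443.3] [252.9 111.7] 449 155.0 True
cleat [313.1 273.6 316.7] [315.5 282.8] 845 143.0 False
cleat [312.  111.3 394.8] [313.3 111.4] 428 154.0 True
jig [ 0.5024  0.2607 -0.1072] res px [-0.1  0.   0.1 -0. ]
[([0.3258, 0.2634, 0.066], 0.96), ([0.5875, 0.2517, 0.066], 0.61)] expect [0.58687068 0.25158096]
strap 0.85 [[0.555, 0.162], [0.574, 0.28], [0.599, 0.276], [0.583, 0.156]]
strap 0.73 [[0.472, 0.353], [0.624, 0.336], [0.617, 0.154], [0.441, 0.174]]
strap 0.68 [[0.257, 0.287], [0.362, 0.276], [0.354, 0.245], [0.247, 0.255]]
knob 0.63 [[0.56, 0.234], [0.58, 0.285], [0.602, 0.276], [0.583, 0.224]]
knob 0.61 [[0.322, 0.29], [0.36, 0.295], [0.359, 0.239], [0.319, 0.233]]
rel [-264.0, -24.0, 120.7] [0.0, -0.0, -0.024] t 10.65
```

Request:
move_arm --pt "0.2 -264 -24 120 0 0 -0.024" --pt "0.2 -264 -24 120 0 0 -0.024" --pt "0.2 -264 -24 120 0 0 -0.024" --pt "0.2 -264 -24 120 0 0 -0.024" --pt "0.2 -264 -24 120 0 0 -0.024" --pt "0.2 -264 -24 120 0 0 -0.024" --pt "0.2 -264 -24 120 0 0 -0.024" --pt "0.2 -264 -24 120 0 0 -0.024" --pt "0.2 -264 -24 120 0 0 -0.024"

```text
clock: 11.55
ee_pos: [0.4779, -0.0247, 0.0812]
eef_rot: [2.314, 2.123, 0.002]
ft_force: [0.5, -0.3, 0.3]
grip_width: 0.0565
finger_force: 0.0
```

```bash
python3 -c "
from h import *
rel([.4768,-.0262,.0215],-.087)"
```

```text
rel [-1.6, -1.1, 59.7] [0.002, -0.0, 0.001] t 11.55
```

Request:
move_arm --pt "0.2 -1 -0.5 35 0 0 0" --pt "0.2 -1 -0.5 52 0 0 0" --pt "0.2 -1 -0.5 59 0 0 0" --pt "0.2 -1 -0.5 59 0 0 0" --pt "-1 -1 -0.5 59 0 0 0" --pt "-1 -1 -0.5 59 0 0 0" --pt "-1 -1 -0.5 59 0 0 0" --pt "-1 -1 -0.5 59 0 0 0" --pt "-1 -1 -0.5 0 0 0 0" --pt "-1 -1 -0.5 -30 0 0 0" --pt "-1 -1 -0.5 -50 0 0 0" --pt "-1 -1 -0.5 -50 0 0 0"

```text
clock: 12.75
ee_pos: [0.4787, -0.0266, 0.1334]
eef_rot: [2.311, 2.12, 0.007]
ft_force: [0.8, 0.1, -2.1]
grip_width: 0.0293
finger_force: 30.0
```

Run:
```python
from h import *
s=read_state();f=grab_frame("wrist");C=cam("wrist",s);print(s["ee_pos"],s["eef_rot"],s["grip_width"])
T=s["ee_pos"];zb=T[2]-.0135 # top face of bar
for d in masks_of("wrist","bar"):
    g=d["region"].astype(np.uint8);cs=max(cv2.findContours(g,0,2)[0],key=cv2.contourArea)[:,0]
    p=ray(cs,zb,C);tool=(p-T)@R.from_rotvec(s["eef_rot"]).as_matrix()*1000
    far=tool[tool[:,0]>np.percentile(tool[:,0],98)-3]
    L=cv2.fitLine(tool[tool[:,0]>35][:,:2].astype(np.float32),2,0,.01,.01).ravel()
    print(d["conf"],"end x",tool[:,0].max().round(1),"y at end",far[:,1].min().round(1),far[:,1].max().round(1),"dir",L.round(3))
cv2.imwrite("pics/s6.png",cv2.resize(grab_frame("side")[150:390,180:500],(800,600)))
rel([.502,.261,.13],-.110)
```

```text
[ 0.47873067 -0.02663009  0.13343012] [2.31077799 2.11980082 0.00680493] 0.02925377042006704
0.85 end x 109.8 y at end -14.1 15.0 dir [ 0.963  0.271 84.292 -0.352]
rel [288.2, 1.9, -0.7] [-0.002, -0.0, 0.024] t 12.9
```

View pics/s6.png

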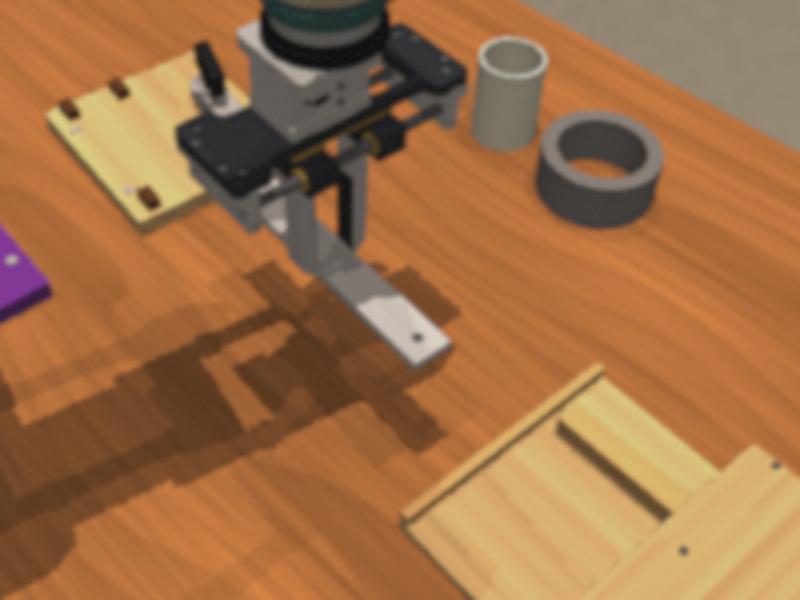

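Request:
move_arm --pt "-1 45 0 -1 0 0 0.024" --pt "-1 90 1 -1 0 0 0.024" --pt "-1 135 2 -1 0 0 0.024" --pt "-1 180 2 -1 0 0 0.024" --pt "-1 225 2 -1 0 0 0.024" --pt "-1 265 2 -1 0 0 0.024" --pt "-1 288 2 -1 0 0 0.024" --pt "-1 288 2 -1 0 0 0.024" --pt "-1 288 2 -1 0 0 0.024" --pt "-1 288 2 -1 0 0 0.024"

```text
clock: 13.9
ee_pos: [0.5024, 0.2593, 0.1302]
eef_rot: [-2.34, -2.095, 0.005]
ft_force: [-0.1, 1.6, -1.3]
grip_width: 0.0293
finger_force: 30.0
```

Run:
```python
from h import *
from fit import cleats
s=read_state();f=grab_frame("wrist");C=cam("wrist",s);print(s["ee_pos"],s["eef_rot"],s["grip_width"])
try: cleats(f,C,[.502,.261,-.11])
except Exception as e: print(e)
for p in s["ee_pos"],:
    rel([.502,.261,.046],-.11)
cv2.imwrite("pics/w7.png",f)
```

```text
[0.50238079 0.2592559  0.13020035] [-2.34048859 -2.09472215  0.00471782] 0.029297901216565433
cleat [285.7 331.9 498.2] [274.8 331. ] 1602 100.0 False
cleat [280.4 140.  629.9] [279.2 140.2] 544 163.0 True
cleat [351.1 331.9 494.9] [357.5 333.1] 740 69.0 False
cleat [355.8 140.  624.7] [364.7 151.3] 1110 176.0 False
jig [ 0.5015  0.261  -0.1059] res px [ 0. -0.]
rel [1.9, -0.8, 84.6] [-0.002, 0.001, -0.001] t 13.95
```

View pics/w7.png

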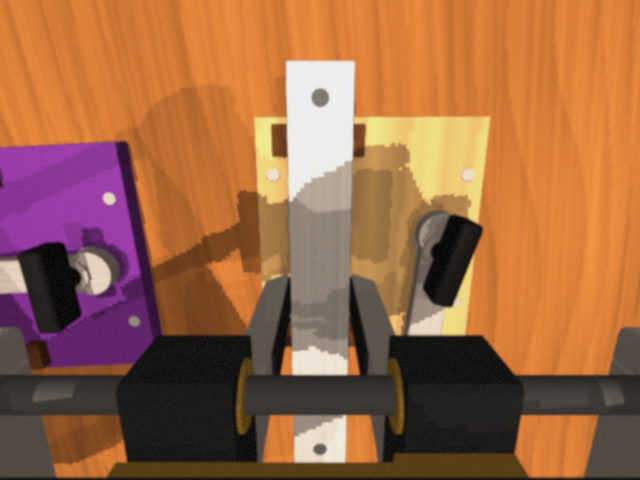

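Request:
move_arm --pt "-1 2 -0.5 40 0 0 0" --pt "-1 2 -0.5 65 0 0 0" --pt "-1 2 -0.5 78 0 0 0" --pt "-1 2 -0.5 84 0 0 0" --pt "-1 2 -0.5 88 0 0 0" --pt "-1 2 -0.5 88 0 0 0"

```text
clock: 14.55
ee_pos: [0.5036, 0.2626, 0.0439]
eef_rot: [2.34, 2.095, 0.002]
ft_force: [-0.1, -0.3, -0.9]
grip_width: 0.0293
finger_force: 30.0
```

```bash
python3 -c "
from h import *
s=read_state();print(s['ft_force'],s['ee_pos'],s['moment'])
rel([.502,.261,.0405],-.11)"
```

```text
[-0.06574706 -0.293298   -0.87535616] [0.50356493 0.26259428 0.04393705] [-0.10240902  0.02205591 -0.03022707]
rel [-1.8, -1.4, 3.4] [0.001, -0.001, -0.0] t 14.55
```

Request:
move_arm --pt "-1 -1.5 -1.4 2 0 0 0" --pt "-1 -1.5 -1.4 4 0 0 0" --pt "-1 -1.5 -1.4 4 0 0 0"

```text
clock: 14.85
ee_pos: [0.5018, 0.2614, 0.0401]
eef_rot: [2.34, 2.096, 0.002]
ft_force: [-0.4, -0.3, 0.6]
grip_width: 0.0294
finger_force: 30.0
```

```bash
python3 -c "
from h import *
s=read_state();print(s['ft_force'],s['ee_pos'],s['moment'])
rel([.502,.261,.0400],-.11)"
```

```text
[-0.39056775 -0.33164116  0.57181376] [0.50177921 0.26144807 0.04011532] [-0.20781828  0.06819075  0.02900438]
rel [-0.4, 0.3, 0.1] [0.001, -0.001, 0.0] t 14.85
```

Request:
move_arm --pt "0 0 0 0 0 0 0" --pt "0 0 0 0 0 0 0" --pt "0 0 0 0 0 0 0" --pt "0 0 0 -40 0 0 0" --pt "0 0 0 -90 0 0 0" --pt "0 0 0 -140 0 0 0" --pt "0 -30 0 -160 0 0 0" --pt "0 -30 0 -160 0 0 0" --pt "0 -30 0 -160 0 0 0"

```text
clock: 15.75
ee_pos: [0.498, 0.2314, 0.1996]
eef_rot: [-2.341, -2.095, -0.002]
ft_force: [1.0, -0.2, -0.3]
grip_width: 0.0468
finger_force: 0.0
```

Run:
```python
from h import *
from fit import cleats
from bar import bar
f,C=bar("wrist",.026)
cleats(f,C,[.502,.261,-.11])
bar("top",.026,.4);bar("side",.026,.4)
cv2.imwrite("pics/w8.png",f)
for d in masks_of("wrist","jig"):
    r=cv2.minAreaRect(np.argwhere(d["region"])[:,::-1].astype(np.float32));print("jig",ray(cv2.boxPoints(r),.018,C)[:,:2].round(3).tolist())
s=read_state();print(s["ee_pos"],s["clock"])
```

```text
wrist bar 0.58 c [502.2 261.5] size [218.8  30. ] yaw -0.1121 px [320. 173.]
cleat [292.4 269.3 333.3] [286.2 273.7] 870 156.0 False
cleat [288.9 105.3 422.9] [288.9 105.8] 434 164.0 True
cleat [346.8 269.2 333.2] [351.2 269.8] 1584 163.0 False
cleat [350.1 105.2 422.8] [349.4 105.4] 443 160.0 True
jig [ 0.502   0.2607 -0.1057] res px [-0.4  0.   0.4  0. ]
top bar 0.96 c [492.6 203.7] size [109.8  31.3] yaw -0.1311 px [240. 247.]
side bar 0.62 c [497.2 257.4] size [227.6  33. ] yaw -0.1104 px [233. 208.]
jig [[0.467, 0.356], [0.63, 0.338], [0.627, 0.142], [0.439, 0.163]]
jig [[0.227, 0.358], [0.389, 0.348], [0.362, 0.169], [0.175, 0.179]]
[0.49771586 0.23180388 0.19834021] 16.1
```

View pics/w8.png

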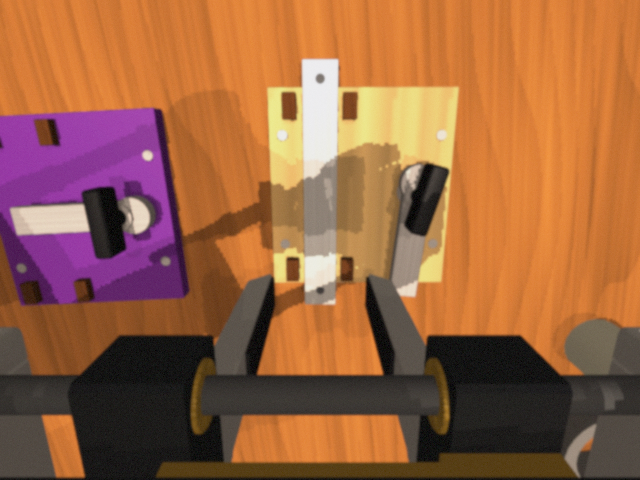

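```bash
cat >> h.py <<'E'
YAW=-.108;JIG=np.array([.502,.261]);A=JIG+.085*np.array([np.cos(YAW),np.sin(YAW)])
def sp(a,r=.065):
    ph=np.pi+YAW+a;return A+r*np.array([np.cos(ph),np.sin(ph)]),ph-1.5*np.pi
E
python3 - <<'E'
from h import *
s=read_state();f=grab_frame("wrist");C=cam("wrist",s)
e=ray([403,296],.041,C)[0];print("end",e, "r",np.hypot(*(e[:2]-A)),"angle",(np.arctan2(*(e[:2]-A)[::-1])-np.pi-YAW)%(2*np.pi))
for d in masks_of("wrist","strap"):
    g=d["region"].astype(np.uint8);p=ray(np.argwhere(g)[:,::-1],.041,C)[:,:2]-A;r=np.hypot(*p.T);k=(r>.045)&(r<.09);m=p[k].mean(0) if k.any() else 0
    print(d["conf"],np.round(m,4), (np.arctan2(*p[k].mean(0)[::-1])-np.pi-YAW)%(2*np.pi), k.sum())
p,t=sp(1.49);rel([*p,.1],t);rel([*p,.05],t)
E
```

```text
end [0.56761084 0.16017607 0.041     ] r 0.09358877681518096 angle 1.4755169210375376
0.9 [-0.0141 -0.064 ] 1.4615929757748338 1348
0.71 0 nan 0
rel [-35.1, 80.8, 98.7] [-0.001, 0.0, 0.079] t 16.2
rel [-35.1, 80.9, 148.7] [-0.001, 0.0, 0.079] t 16.2<stdin>:6: RuntimeWarning: Mean of empty slice.
  ret = um.true_divide(
```

Request:
move_arm --pt "0 -20 45 20 0 0 0.1" --pt "0 -35 79.5 50 0 0 0.1" --pt "0 -35 79.5 98 0 0 0.1" --pt "0 -35 79.5 130 0 0 0.1" --pt "0 -35 79.5 143 0 0 0.1" --pt "0 -35 79.5 148 0 0 0.1" --pt "0 -35 79.5 148 0 0 0.1" --pt "-1 -35 79.5 148 0 0 0.1" --pt "-1 -35 79.5 148 0 0 0.1" --pt "-1 -35 79.5 148 0 0 0.1" --pt "-1 -35 79.5 148 0 0 0.1"

```text
clock: 17.3
ee_pos: [0.5736, 0.1883, 0.0528]
eef_rot: [2.441, 1.976, 0.003]
ft_force: [-0.5, 0.8, 5.3]
grip_width: 0.0247
finger_force: 30.0
```

Run:
```python
from h import *
s=read_state();print(s["ee_pos"],s["eef_rot"],s["ft_force"])
d=s["ee_pos"][:2]-A;print("r",np.hypot(*d),"a",(np.arctan2(d[1],d[0])-np.pi-YAW)%(2*np.pi))
for a in np.arange(1.35,-.01,-.135)[:11]:
    p,t=sp(a,np.hypot(*d));rel([*p,.05],t)
```

```text
[0.57363936 0.18829243 0.05277321] [2.4412904  1.97649954 0.00250481] [-0.53751176  0.78637556  5.26316535]
r 0.06483469293578636 a 1.4790365464288149
rel [0.5, -8.4, 2.8] [0.001, -0.001, 0.119] t 17.3
rel [2.1, -16.9, 2.8] [0.001, -0.001, 0.254] t 17.3
rel [4.8, -25.2, 2.7] [0.001, -0.001, 0.389] t 17.3
rel [8.7, -33.1, 2.7] [0.001, -0.001, 0.524] t 17.3
rel [13.6, -40.4, 2.7] [0.001, -0.001, 0.659] t 17.3
rel [19.4, -46.9, 2.7] [0.001, -0.001, 0.794] t 17.3
rel [26.0, -52.6, 2.7] [0.001, -0.002, 0.929] t 17.3
rel [33.4, -57.3, 2.7] [0.001, -0.002, 1.064] t 17.3
rel [41.3, -61.1, 2.7] [0.001, -0.002, 1.199] t 17.3
rel [49.6, -63.7, 2.7] [0.001, -0.002, 1.334] t 17.3
rel [58.3, -65.1, 2.7] [0.0, -0.002, 1.469] t 17.3
```

Request:
move_arm --pt "-1 0.5 -8.4 0 0 0 0.12" --pt "-1 2.1 -16.9 0 0 0 0.255" --pt "-1 4.8 -25.2 0 0 0 0.39" --pt "-1 8.7 -33.1 0 0 0 0.525" --pt "-1 13.6 -40.4 0 0 0 0.66" --pt "-1 19.4 -46.9 0 0 0 0.795" --pt "-1 26 -52.6 0 0 0 0.93" --pt "-1 33.4 -57.3 0 0 0 1.065" --pt "-1 41.3 -61.1 0 0 0 1.2" --pt "-1 49.6 -63.7 0 0 0 1.335" --pt "-1 58.3 -65.1 0 0 0 1.47" --pt "-1 58.3 -65.1 0 0 0 1.47"

```text
clock: 18.5
ee_pos: [0.5223, 0.2579, 0.0528]
eef_rot: [3.135, -0.174, 0.003]
ft_force: [-0.4, -5.0, 7.3]
grip_width: 0.0245
finger_force: 30.0
```

Run:
```python
from h import *
s=read_state();print(s["ee_pos"],s["eef_rot"],s["ft_force"],s["moment"],s["grip_width"])
d=s["ee_pos"][:2]-A;print("r",np.hypot(*d),"a",(np.arctan2(d[1],d[0])-np.pi-YAW+3)%(2*np.pi)-3)
p,t=sp(0,np.hypot(*d));rel([*p,.0528],t)
```

```text
[0.52232702 0.25793898 0.05279641] [ 3.13480433e+00 -1.73679651e-01  2.73722008e-03] [-0.36990861 -4.95161426  7.27308948] [-0.79517962  0.2782691  -0.35071857] 0.024503011616492116
r 0.06446709496134587 a 0.013218491539965793
rel [-0.0, -0.9, -0.0] [0.002, -0.002, -0.003] t 18.5
```

Request:
move_arm --pt "-1 0 -1 0 0 0 0" --pt "-1 0 -1 0 0 0 0" --pt "0 0 -1 0 0 0 0" --pt "0 0 -1 0 0 0 0" --pt "0 0 -1 0 0 0 0"

```text
clock: 19.0
ee_pos: [0.5219, 0.2598, 0.0514]
eef_rot: [-3.136, 0.171, -0.0]
ft_force: [-0.5, -0.5, 0.2]
grip_width: 0.0446
finger_force: 0.0
```

Request:
move_arm --pt "0 0 0 -45 0 0 0" --pt "0 0 0 -90 0 0 -0.1" --pt "0 0 20 -140 0 0 -0.25" --pt "0 0 50 -148 0 0 -0.4" --pt "0 0 50 -148 0 0 -0.55" --pt "0 0 50 -148 0 0 -0.7" --pt "0 0 50 -148 0 0 -0.85" --pt "0 0 50 -148 0 0 -1.0" --pt "0 0 50 -148 0 0 -1.15" --pt "0 0 50 -148 0 0 -1.3" --pt "0 0 50 -148 0 0 -1.3" --pt "0 0 50 -148 0 0 -1.3"

```text
clock: 20.2
ee_pos: [0.5164, 0.21, 0.1993]
eef_rot: [-2.603, -1.758, 0.0]
ft_force: [-0.7, -0.3, -0.6]
grip_width: 0.047
finger_force: 0.0
```

Run:
```python
from h import *
from bar import bar
f,C=bar("wrist",.026);s=read_state();print(s["ee_pos"],s["eef_rot"],s["clock"])
cv2.imwrite("pics/w9.png",f)
w=lambda x:(x+np.pi/2)%np.pi-np.pi/2
for q,z in(("strap",.041),("knob",.077)):
    for d in masks_of("wrist",q):
        g=d["region"].astype(np.uint8);p=ray(np.argwhere(g)[:,::-1],z,C)[:,:2]
        if np.hypot(*(p.mean(0)-A))>.08: continue
        r=cv2.minAreaRect((p*1000).astype(np.float32));b=cv2.boxPoints(r);e=max((b[1]-b[0],b[2]-b[1]),key=np.linalg.norm)
        print(q,d["conf"],np.round(r[0],1),np.round(r[1],1),"long axis in jig frame",round(w(np.arctan2(e[1],e[0])-YAW),3))
        if q=="strap":
            rr=np.hypot(*(p-A).T);k=(rr>.045)&(rr<.09);m=(p-A)[k].mean(0);print("  strap a",np.arctan2(-m[1],-m[0])-YAW)
print([(ray(d["location"],.066,C)[0].round(4).tolist(),d["conf"]) for d in spot_point("wrist","knob_grip")],A)
```

```text
wrist bar 0.78 c [508.9 318.4] size [103.9  30.8] yaw -0.11 px [279. 150.]
wrist bar 0.49 c [554.2 255.7] size [175.8 130.4] yaw -0.1061 px [339. 158.]
[0.51641923 0.20995665 0.19937716] [-2.60264234e+00 -1.75928882e+00 -4.48149421e-05] 20.3
strap 0.61 [551.8 254.9] [ 27.2 120. ] long axis in jig frame -0.023
  strap a -0.006181204232550322
knob 0.91 [582.5 253. ] [53.5 21.4] long axis in jig frame 1.299
[([0.3259, 0.2649, 0.066], 0.88), ([0.5859, 0.2532, 0.066], 0.82)] [0.58650476 0.25183784]
```

View pics/w9.png

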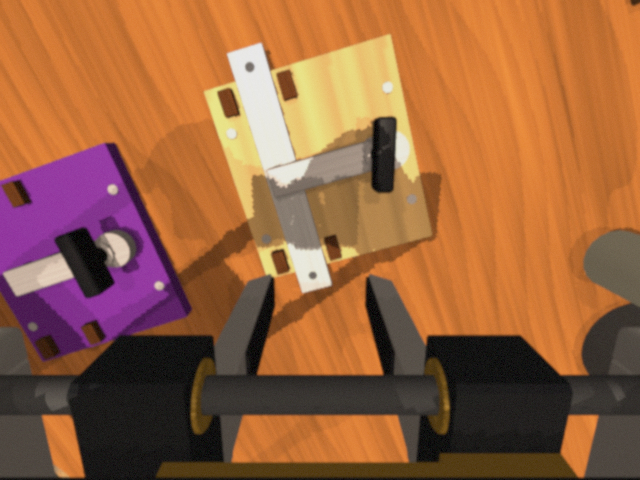

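```bash
python3 -c "
from h import *
rel([.5863,.2523,.13],YAW-.272);rel([.5863,.2523,.069],YAW-.272)"
```

```text
rel [65.3, 49.1, 69.5] [-0.0, -0.0, -0.001] t 20.45
rel [65.3, 49.1, 130.5] [-0.0, -0.0, -0.001] t 20.45
```

Request:
move_arm --pt "0 35 25 30 0 0 0" --pt "0 65.3 49 60 0 0 0" --pt "0 65.3 49 90 0 0 0" --pt "0 65.3 49 115 0 0 0" --pt "0 65.3 49 128 0 0 0" --pt "0 65.3 49 130.5 0 0 0" --pt "0 65.3 49 130.5 0 0 0" --pt "0 65.3 49 130.5 0 0 0"

```text
clock: 21.25
ee_pos: [0.5872, 0.2526, 0.0707]
eef_rot: [2.601, 1.761, 0.005]
ft_force: [-0.5, -0.1, 0.3]
grip_width: 0.0473
finger_force: 0.0
```

```bash
python3 -c "
from h import *
s=read_state();print(s['ft_force'],s['moment'])
rel([.5863,.2523,.069],YAW-.272)"
```

```text
[-0.54121728 -0.12551543  0.32553128] [-0.08279138  0.10450201  0.01553141]
rel [-0.6, -0.7, 1.7] [0.002, -0.002, -0.0] t 21.25
```

Request:
move_arm --pt "0 -0.6 -0.7 1.5 0 0 0" --pt "0 -0.6 -0.7 1.5 0 0 0" --pt "-1 -0.6 -0.7 1.5 0 0 0" --pt "-1 -0.6 -0.7 1.5 0 0 0" --pt "-1 -0.6 -0.7 1.5 0 0 0" --pt "-1 -0.6 -0.7 1.5 0 0 0" --pt "-1 -0.6 -0.7 1.5 0 0 0"

```text
clock: 21.95
ee_pos: [0.5858, 0.2519, 0.0675]
eef_rot: [2.6, 1.762, 0.001]
ft_force: [0.9, 0.0, 0.4]
grip_width: 0.015
finger_force: 30.0
```

```bash
cat > k.py <<'E'
from h import *
s=read_state();m=R.from_rotvec(s["eef_rot"]).as_matrix()
print(s["clock"],s["ee_pos"].round(4),"F tool",(m.T@s["ft_force"]).round(1),"M world",np.round(s["moment"],3),"grip",round(float(s["grip_width"]),4),"q6",s["q"][5].round(3),"knob",round(YAW-np.arctan2(m[1,1],m[0,1]),3))
E
python3 k.py
```

```text
21.95 [0.5858 0.2519 0.0675] F tool [ 0.4  0.8 -0.4] M world [-0.197 -0.157  0.014] grip 0.015 q6 0.677 knob 0.272
```

Request:
move_arm --pt "-1 0 0 0 0 0 0.1" --pt "-1 0 0 0 0 0 0.2" --pt "-1 0 0 0 0 0 0.3" --pt "-1 0 0 0 0 0 0.38" --pt "-1 0 0 0 0 0 0.43" --pt "-1 0 0 0 0 0 0.43"

```text
clock: 22.55
ee_pos: [0.5861, 0.2519, 0.0675]
eef_rot: [2.916, 1.167, 0.002]
ft_force: [0.8, -1.4, -0.6]
grip_width: 0.0145
finger_force: 30.0
```

```bash
python3 k.py
```

```text
22.55 [0.5861 0.2519 0.0675] F tool [-0.4  1.5  0.6] M world [-0.233 -0.253  0.145] grip 0.0145 q6 1.107 knob 0.701
```

Request:
move_arm --pt "-1 0 0 0 0 0 0.04" --pt "-1 0 0 0 0 0 0.08" --pt "-1 0 0 0 0 0 0.08"

```text
clock: 22.85
ee_pos: [0.5861, 0.2519, 0.0675]
eef_rot: [2.96, 1.051, 0.002]
ft_force: [2.9, -0.1, -1.4]
grip_width: 0.0149
finger_force: 30.1
```

```bash
python3 k.py
```

```text
22.85 [0.5861 0.2519 0.0675] F tool [2.2 1.9 1.4] M world [-0.285 -0.448  0.293] grip 0.0149 q6 1.186 knob 0.78
```

It goes stiff at about 2 N m/rad, so the threads are crossed. I'll stop here and turn it back.

Request:
move_arm --pt "-1 0 0 0 0 0 -0.14" --pt "-1 0 0 0 0 0 -0.28" --pt "-1 0 0 0 0 0 -0.42" --pt "-1 0 0 0 0 0 -0.56" --pt "-1 0 0 0 0 0 -0.7" --pt "-1 0 0 0 0 0 -0.84" --pt "-1 0 0 0 0 0 -0.98" --pt "-1 0 0 0 0 0 -1.12" --pt "-1 0 0 0 0 0 -1.26" --pt "-1 0 0 0 0 0 -1.4" --pt "-1 0 0 0 0 0 -1.54" --pt "-1 0 0 0 0 0 -1.68"

```text
clock: 24.05
ee_pos: [0.5849, 0.2516, 0.0678]
eef_rot: [-1.185, -2.909, 0.001]
ft_force: [0.3, -1.0, 2.2]
grip_width: 0.0148
finger_force: 30.0
```

Request:
move_arm --pt "-1 0 0 0 0 0 -0.1" --pt "-1 0 0 0 0 0 -0.18" --pt "-1 0 0 0 0 0 -0.18"

```text
clock: 24.35
ee_pos: [0.5848, 0.2515, 0.0677]
eef_rot: [-0.928, -3.001, 0.002]
ft_force: [0.1, -2.1, 2.8]
grip_width: 0.015
finger_force: 30.0
```

```bash
python3 k.py
```

```text
24.35 [0.5848 0.2515 0.0677] F tool [-1.3 -1.7 -2.8] M world [-0.551  0.13   0.003] grip 0.015 q6 -0.673 knob -1.079
```

Request:
move_arm --pt "-1 0 0 0 0 0 0.14" --pt "-1 0 0 0 0 0 0.28" --pt "-1 0 0 0 0 0 0.42" --pt "-1 0 0 0 0 0 0.56" --pt "-1 0 0 0 0 0 0.7" --pt "-1 0 0 0 0 0 0.84" --pt "-1 0 0 0 0 0 0.98" --pt "-1 0 0 0 0 0 1.12" --pt "-1 0 0 0 0 0 1.26" --pt "-1 0 0 0 0 0 1.4" --pt "-1 0 0 0 0 0 1.54" --pt "-1 0 0 0 0 0 1.68"

```text
clock: 25.55
ee_pos: [0.586, 0.2518, 0.0675]
eef_rot: [2.859, 1.301, 0.002]
ft_force: [2.1, -1.7, -0.4]
grip_width: 0.0148
finger_force: 30.0
```

Request:
move_arm --pt "-1 0 0 0 0 0 0.08" --pt "-1 0 0 0 0 0 0.16" --pt "-1 0 0 0 0 0 0.16"

```text
clock: 25.85
ee_pos: [0.5861, 0.2517, 0.0674]
eef_rot: [2.95, 1.077, 0.002]
ft_force: [2.7, -1.6, -1.2]
grip_width: 0.0148
finger_force: 30.0
```

```bash
python3 k.py
```

```text
25.85 [0.5861 0.2517 0.0674] F tool [1.  3.  1.2] M world [-0.449 -0.371 -0.028] grip 0.0148 q6 1.168 knob 0.763
```

Request:
move_arm --pt "-1 0 0 0 0 0 0.13" --pt "-1 0 0 0 0 0 0.26" --pt "-1 0 0 0 0 0 0.39"

```text
clock: 26.15
ee_pos: [0.5863, 0.2515, 0.0674]
eef_rot: [3.103, 0.481, 0.003]
ft_force: [2.8, -2.6, -1.0]
grip_width: 0.0144
finger_force: 30.0
```

```bash
python3 k.py
```

```text
26.15 [0.5863 0.2515 0.0674] F tool [1.9 3.3 1. ] M world [-0.617 -0.476  0.027] grip 0.0144 q6 1.561 knob 1.156
```

Request:
move_arm --pt "-1 0 0 0 0 0 0.13" --pt "-1 0 0 0 0 0 0.26" --pt "-1 0 0 0 0 0 0.39" --pt "-1 0 0 0 0 0 0.52" --pt "-1 0 0 0 0 0 0.65" --pt "-1 0 0 0 0 0 0.78" --pt "-1 0 0 0 0 0 0.88" --pt "-1 0 0 0 0 0 0.94" --pt "-1 0 0 0 0 0 0.94"

```text
clock: 27.05
ee_pos: [0.5862, 0.2508, 0.0672]
eef_rot: [2.986, -0.97, 0.003]
ft_force: [2.6, -3.6, -1.8]
grip_width: 0.0149
finger_force: 30.0
```

```bash
python3 k.py
```

```text
27.05 [0.5862 0.2508 0.0672] F tool [4.3 1.4 1.8] M world [-0.878 -0.561  0.014] grip 0.0149 q6 2.497 knob 2.091
```

Request:
move_arm --pt "-0.2 0 0 0 0 0 0" --pt "-0.2 0 0 0 0 0 0" --pt "-0.2 0 0 0 0 0 0" --pt "-0.2 0 0 -30 0 0 0" --pt "-0.2 0 0 -80 0 0 0" --pt "-0.2 0 0 -130 0 0 0" --pt "-0.2 0 0 -130 0 0 0"

```text
clock: 27.75
ee_pos: [0.5892, 0.2539, 0.2057]
eef_rot: [-2.979, 0.968, -0.019]
ft_force: [0.2, -0.4, 0.8]
grip_width: 0.0375
finger_force: 0.0
```

```bash
python3 -c "
from h import *
rel([.54,.21,.2],-.3)"; python3 k.py
```

```text
rel [-14.1, 64.5, 4.8] [-0.001, -0.018, -1.899] t 27.75
27.75 [0.5892 0.2539 0.2057] F tool [ 0.4  0.2 -0.8] M world [ 0.058  0.112 -0.014] grip 0.0375 q6 2.497 knob 2.091
```

Request:
move_arm --pt "-0.2 -14 64 5 0 0 -0.145" --pt "-0.2 -14 64 5 0 0 -0.29" --pt "-0.2 -14 64 5 0 0 -0.435" --pt "-0.2 -14 64 5 0 0 -0.58" --pt "-0.2 -14 64 5 0 0 -0.725" --pt "-0.2 -14 64 5 0 0 -0.87" --pt "-0.2 -14 64 5 0 0 -1.015" --pt "-0.2 -14 64 5 0 0 -1.16" --pt "-0.2 -14 64 5 0 0 -1.305" --pt "-0.2 -14 64 5 0 0 -1.45" --pt "-0.2 -14 64 5 0 0 -1.595" --pt "-0.2 -14 64 5 0 0 -1.74"

```text
clock: 28.95
ee_pos: [0.5356, 0.2088, 0.1918]
eef_rot: [-2.663, -1.665, 0.001]
ft_force: [-0.1, -0.7, 0.9]
grip_width: 0.0374
finger_force: 0.0
```

```bash
cat > chk.py <<'E'
from h import *
from bar import bar
w=lambda x:(x+np.pi/2)%np.pi-np.pi/2
for i in range(2):
    f,C=bar("wrist",.026);s=read_state();print(s["ee_pos"],s["eef_rot"],s["clock"])
    for q,z in(("strap",.041),("knob",.077)):
        for d in masks_of("wrist",q):
            g=d["region"].astype(np.uint8);p=ray(np.argwhere(g)[:,::-1],z,C)[:,:2]
            if np.hypot(*(p.mean(0)-A))>.08: continue
            r=cv2.minAreaRect((p*1000).astype(np.float32));b=cv2.boxPoints(r);e=max((b[1]-b[0],b[2]-b[1]),key=np.linalg.norm)
            print(q,d["conf"],np.round(r[0],1),np.round(r[1],1),"long axis in jig frame",round(w(np.arctan2(e[1],e[0])-YAW),3))
            if q=="strap":
                rr=np.hypot(*(p-A).T);k=(rr>.045)&(rr<.09);m=(p-A)[k].mean(0);print("  strap a",np.arctan2(-m[1],-m[0])-YAW)
E
python3 chk.py
```

```text
wrist bar 0.57 c [509.8 321.6] size [97.5 31.5] yaw -0.1078 px [253. 160.]
[0.5356385  0.20878379 0.19185081] [-2.66847233e+00 -1.65614403e+00  1.51200248e-03] 29.05
strap 0.66 [552.1 256.1] [ 28.4 120.2] long axis in jig frame 0.031
  strap a -0.0013242065504172618
knob 0.7 [586.7 253.2] [20.8 55. ] long axis in jig frame -0.437
knob 0.33 [586.4 253.3] [20.9 55.9] long axis in jig frame -0.43
wrist bar 0.74 c [509.8 321.3] size [98.4 31.1] yaw -0.1026 px [251. 161.]
[0.53610353 0.20864445 0.19224889] [-2.67059180e+00 -1.65388657e+00  3.88382052e-04] 29.25
strap 0.75 [551.9 256.1] [ 28.6 121.8] long axis in jig frame 0.038
  strap a -0.004871945387402002
knob 0.86 [586.8 253. ] [21.1 55. ] long axis in jig frame -0.517
```

```bash
python3 -c "
from station import *
print(finish_job())"
```

```text
the job is handed in; nothing more can be done
None
```

The job is handed in at about 29 s: the bar sits centred in the jig with the strap square across it. The threads were crossed at first, so I turned the knob back until they dropped into line, then ran it in freely and left it loose at about 2.09 rad, a third of a turn.

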